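Walk the block heater into its dock and latch it

TASK

Walk the heavy block heater forward into its docking frame by pushing its two front corner bumpers in turn, a little each time, keeping it within about 12 degrees of square to the dock and never pushing it with more than 20 N (its middle takes more than that, a corner does not). Press it home until you feel it come up firmly against the back stop with both rear corners touching, then swing the red latch fully shut across its front. Leave the things around it where they are.

Things in the scene. Friction and masses are not known exactly. Their poses are not given: they have to be found in the camera images.
- heater: white dry-block heater, about 3.6 kg, on rubber feet; 180 wide, 110 deep, 55 mm high, casing z 8 to 50 mm. Origin: centre of its footprint on the bench; +x to its rear (into the dock), +y left. Rear face x = +50, sides y = +-90, feet x = +-22, y = +-38 mm. Stays where left. Pushed at mid-front it slides only at over 20 N; one corner goes at 10 to 17 N, turning about the other side's feet
- bumper_left (a point): middle of the front face of the smooth, slippery black bumper at the heater's front left corner, untouched; the bumper is sprung and gives about 3 mm at 14 N, at most 6 mm (bumper face 28 mm wide, 36 mm high, z 12 to 48 mm): heater x = -60, y = +78, z = 30 mm
- bumper_right (a point): the same at the front right corner: heater x = -60, y = -78, z = 30 mm
- rear_left (a point): point on the heater's rear face near its left end: heater x = +50, y = +85, z = 15 mm
- rear_right (a point): point on the heater's rear face near its right end: heater x = +50, y = -85, z = 15 mm
- dock: aluminium frame fixed to the bench, open to the robot; axes as the heater's; origin: where the heater's lies when fully home. Rigid back stop 30 mm high, face at x = +50 mm. Side rails 26 mm high, inner faces y = +-102 mm from x = 0 to +50, flaring to about y = +-116 mm at x = -28 mm: 12 mm play on either side of a square heater
- dock_stop (a point): middle of the front face of the dock's back stop: dock x = +50, y = 0, z = 15 mm
- dock_latch (a joint): red swing latch at the dock's front left: bar 98 mm long, 12 mm wide, z 21 to 33 mm, on an upright pin. 0 = shut against its end stop, pointing to dock -y (right) across the heater's front; 1.57 = pointing to dock -x; up to 1.8 rad. Friction hinge, about 1 N at the knob; stays put. Shut, it clears the bumpers of a homed heater by 8 mm, and fouls one not home
- latch_hinge (a point): axis of the latch's pin: dock x = -74, y = +126 mm, z = 27 mm
- latch_knob (a point): centre of the black upright knob on the latch, 85 mm from the pin; knob 16 mm across, from z = 32 to 58 mm; this point at z = 45 mm
- brass_union: small brass pipe fitting, 22x39x19 mm, just behind the dock; bystander
- screwdriver: screwdriver with a yellow handle, 26x171x26 mm, on the left near the bench edge; bystander

How it is judged:
By the outcome, as a careful person would: the job done as asked, in the order asked, and still so for the second after the job is handed in, with the robot touching nothing.
It also fails if it takes over 72 s, if anything falls off the work surface, if the arm or the gripper's body presses on something with over 40 N, if the wrist force passes 120 N, or if a joint passes its speed limit or range.

ROBOT

A 6-joint arm with a two-finger parallel gripper is mounted at the origin on a cart in front of the work surface, level with it; the furniture and walls round the work are solid. World frame = base frame: x ahead of the robot, y to its left, z up, the work surface at z = 0. Lengths are in m, angles in rad, forces in N, time in s.
With the tool pointing down it reaches from about 0.35 to 0.775 m from the base axis. Payload 7.3 kg.
Tool frame: the origin (TCP) lies at the very end of the fingers, on their centre line; the grasp point (between the pads) lies 19 mm behind it; z points along the fingers, y is the line along which they close (so a half turn about z gives the same grasp; the last joint's range is limited). The gripper opens to 92 mm and grips with 3 to 60 N. Pads are 19 mm wide; open, the fingers measure 130 mm over their backs; the gripper's body (75 mm by 190 mm) begins 47 mm behind the grasp point.
Start: joints at [-1.456, 0.342, 1.524, -0, 1.275, -0.146], TCP at [0.135, -0.507, 0.188] pointing down, gripper open.
Joint ranges: [-2.53, 2.53], [-0.77, 2.02], [0.04, 2.7], [-1, 4.14], [0.28, 2.66], [-3.11, 3.11]. Speed limits (rad/s): [2.57, 2.57, 3.14, 3.14, 3.14, 3.14].

INTERFACE

Orientations are given as [roll, pitch, yaw] about the fixed x, y, z axes, in that order (R = Rz(yaw) Ry(pitch) Rx(roll)).
In Python, from cell import robot gives the robot as it stands.
- The arm moves only by the tool apply_moves, never from a script. Its argument "motion" is text: rows parted by semicolons, each of 7 numbers parted by spaces: the opening in per cent of the stroke, from 0 (shut) to 100 (fully open), then the shift along the tool's x, y, z in cm, then the turn, a rotation vector about the tool's x, y, z in rad. A call has 1 to 20 rows; each row shifts and turns the commanded pose from where the row before left it, along the tool's axes as they then stand; what a row does not reach is not made up. A row lasts 1/8 s, in which the tool goes at most 62.5 mm and 10.7 degrees, less where a joint would pass 70% of its speed; a pose out of reach is approached as far as the arm can. A call with a gripper value outside its range is refused whole. The fingers move at their own pace and stop on an object; "force" is the grip in N (left out, the last holds). Time passes only in rows, so rows that do not move let the fingers close. It gives the time, the measured TCP pose, the force, the opening and the grip force at its end, in the units of the state.
- robot.observe(): the state, without advancing time (a new reading comes with each control period).
- robot.read_camera(name): name is "scene" or "top" or "wrist"; returns a dict with "img" (400x640x3 uint8, red, green, blue), "fovy" (degrees; the focal length in pixels is half the picture's height over the tangent of half this angle, whatever the lens; pixels are square), "cx", "cy" (the principal point, pixels), "k1" (the pictures are not rectified: a ray, as slopes to the right and down, at radius r is drawn at 1 + k1 r^2 times it, then the intrinsics apply), "R" (3x3) and "t" (3): a world point X has camera coordinates R X + t; the wrist camera has in their place "hand_eye" (4x4, takes a point from camera to tool coordinates, whose origin is the TCP and whose axes are the flange's). Camera axes: x right, y down, z forward; pixel columns grow to the right and rows downward; lengths in m; the calibration is good to about 2 mm. A picture is of the moment at which its call begins: read the wrist's pose just before it. There is no depth.
- robot.hand_in(): hands the job in; it is judged then, once.
Trained networks look in a picture, given as the dict that the camera call returned (one of the last four; its "shot" number tells which), for a name from the list of things; names that differ only in an ending like _2 or _b are one class to them, and where a whole thing is asked for, a point or a joint stands for the part that bears it (a point fixed in the world has none). Each returns a list of dicts, best first, with "score" (0 to 1); they miss things now and then, are a little off and sometimes report something else, mostly with a low value. They report only what shows in the picture. A call takes as long as a camera call.
- robot.search_frame(target, picture): "centre" ([x, y, z] in m, in world coordinates, good to about 4 mm: the middle of the surface that is visible of it).
- robot.trace(target, picture): "pixels" (400x640 bool, what is visible of it).
The state is a dict: "time": time; "qpos": joint angles; "qvel": joint speeds; "joint_efforts": joint torques, N m; "tool_pos": TCP position; "tool_rot": TCP orientation; "contact_force": force on the tool from outside, world axes, zero at the start; "torque": the same for the moment, N m; "opening": finger opening in m; "grip_force": force on a finger pad.
Only numpy, scipy, OpenCV 4.12 (cv2) and the standard library are available. Lean on these libraries where they do the work, as an engineer would, in place of code of your own. Each camera call takes 0.05 s, during which the arm holds its last target. There are 200 camera calls.

## Working session

There is one attempt and no reset: what is moved stays moved. The work goes in short steps, Python scripts to look and compute and a tool call to move; the robot and the scene stay as the last step left them, time stands still between calls to the robot, and variables do not carry over. Pictures are saved under pics/ and viewed, at most 10 in all, crops included, and the job is handed in when it is done.

Besides the shell and the picture viewer there is one more tool, called after "Call:" as name(argument=value, ...) on one line, values as JSON. apply_moves: Moves the arm, as the interface text tells. Its arguments: {"type":"object","properties":{"motion":{"type":"string"},"force":{"type":"number"}},"required":["motion"]}

```bash
ls; mkdir -p pics; cat > h.py <<'E'
import numpy as np, cv2
from cell import robot
def K(c):
    f=200/np.tan(np.radians(c['fovy'])/2); return f
def proj(c,X):
    p=np.atleast_2d(X)@np.array(c['R']).T+np.array(c['t']); s=p[:,:2]/p[:,2:]; r2=(s**2).sum(1,keepdims=True)
    return s*(1+c['k1']*r2)*K(c)+[c['cx'],c['cy']]
def ray(c,uv,z):
    f=K(c); d=(np.atleast_2d(uv)-[c['cx'],c['cy']])/f; s=d.copy()
    for _ in range(30): s=d/(1+c['k1']*(s**2).sum(1,keepdims=True))
    R=np.array(c['R']);o=-R.T@np.array(c['t']); D=np.c_[s,np.ones(len(s))]@R
    return o+D*((z-o[2])/D[:,2])[:,None]
def save(c,n): cv2.imwrite('pics/'+n,c['img'][:,:,::-1])
E
python3 - <<'E'
from h import *
s=robot.observe(); print(s)
for n in ('top','scene'):
    c=robot.read_camera(n); save(c,n+'1.png'); print(n,c['fovy'],c['k1'],-np.array(c['R']).T@c['t'])
    for t in ['heater','bumper_left','bumper_right','dock','dock_latch','latch_knob','latch_hinge','dock_stop','brass_union','screwdriver']:
        try: print(t,[(np.round(d['centre'],4).tolist(),round(d['score'],2)) for d in robot.search_frame(t,c)[:3]])
        except Exception as e: print(t,e)
E
```

```text
pics
{'time': 0.0, 'qpos': array([-1.45601694e+00,  3.42741879e-01,  1.52500664e+00, -2.06278668e-05,
        1.27540855e+00, -1.46021204e-01]), 'qvel': array([ 1.03153360e-03, -6.12745085e-05,  4.65110433e-05, -1.08581546e-03,
        6.30666733e-04, -1.75246699e-03]), 'joint_efforts': array([-1.83317993e-04, -4.31238413e+01, -2.44222641e+01,  7.18115293e-02,
        5.61441388e-02, -1.30817866e-04]), 'tool_pos': array([ 0.1353232 , -0.50677627,  0.1869387 ]), 'tool_rot': array([-3.14004201e+00, -2.08112517e-04,  2.60806452e-01]), 'contact_force': array([ 0.47988718, -0.42289439,  0.62744583]), 'torque': array([ 0.01921985,  0.00995054, -0.04841685]), 'grip_force': 0.0, 'opening': 0.09134214057258033}
top 54.85731414693656 -0.013116042534052522 [ 0.46656495 -0.21402912  0.90544886]
heater [([0.4907, -0.31, 0.0497], 0.94)]
bumper_left [([0.489, -0.3092, 0.0459], 0.61)]
bumper_right [([0.4882, -0.3068, 0.0494], 0.73)]
dock [([0.5605, -0.3391, 0.0286], 0.65)]
dock_latch [([0.5224, -0.1708, 0.0358], 0.73)]
latch_knob [([0.4911, -0.3132, 0.0448], 0.6), ([0.5182, -0.1751, 0.0314], 0.59)]

[... 199 characters left out ...]
5], 0.64)]
screwdriver [([0.5651, 0.0166, 0.0204], 0.8), ([0.4872, -0.3081, 0.0495], 0.63)]
scene 45.87595380038495 -0.11181434723535584 [ 0.06444872 -0.8170301   0.90400383]
heater [([0.4736, -0.335, 0.0521], 0.93)]
bumper_left [([0.478, -0.3321, 0.0516], 0.9)]
bumper_right [([0.4732, -0.3334, 0.0482], 0.55)]
dock [([0.5414, -0.36, 0.0246], 0.88)]
dock_latch [([0.517, -0.1673, 0.039], 0.84)]
latch_knob [([0.5146, -0.1667, 0.0368], 0.58)]
latch_hinge [([0.5437, -0.3606, 0.029], 0.91), ([0.4781, -0.3287, 0.0496], 0.46)]
dock_stop [([0.5449, -0.3597, 0.0267], 0.62)]
brass_union [([0.4741, -0.3337, 0.0498], 0.42)]
screwdriver [([0.5643, 0.0094, 0.0203], 0.79), ([0.4762, -0.3289, 0.0503], 0.61)]
```

View pics/top1.png

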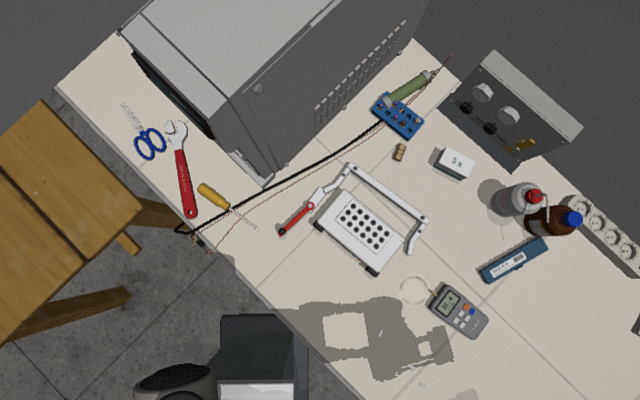

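View pics/scene1.png

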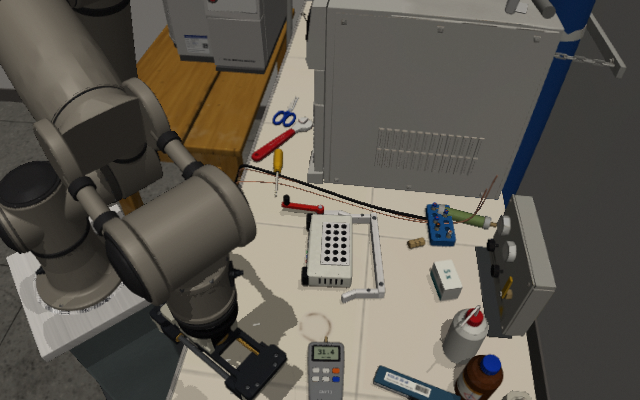

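```bash
cat >> h.py <<'E'
from scipy.optimize import minimize
def T(p,L):
    L=np.atleast_2d(L)/1000.; c,s=np.cos(p[2]),np.sin(p[2])
    return np.c_[p[0]+c*L[:,0]-s*L[:,1],p[1]+s*L[:,0]+c*L[:,1],L[:,2]]
HB=[[x,y,z] for x in(-55,50) for y in(-90,90) for z in(8,55)]
HB=[[x,y,z] for x in(-50,50) for y in(-90,90) for z in(8,52)]+[[-60,s*y,z] for s in(-1,1) for y in(64,92) for z in(12,48)]
def hmask(c,p,S=4):
    q=cv2.convexHull((proj(c,T(p,HB))).astype(np.float32)); m=np.zeros((400*S,640*S),np.uint8)
    cv2.fillPoly(m,[np.round((q+.5)*S*16-8).astype(np.int32)],1,shift=4); return m>0
def hfit(cs,ms,p0):
    ms=[cv2.resize(m.astype(np.uint8),None,fx=4,fy=4,interpolation=cv2.INTER_NEAREST)>0 for m in ms]
    f=lambda p:sum((hmask(c,p)^m).sum() for c,m in zip(cs,ms))/16
    r=minimize(f,p0,method='Nelder-Mead',options=dict(initial_simplex=np.array(p0)+np.array([[0,0,0],[.01,0,0],[0,.01,0],[0,0,.1]]),xatol=1e-4,fatol=.5)); return r.x,r.fun
def over(c,segs,box,k,n):
    x0,y0,x1,y1=box; im=cv2.resize(c['img'][y0:y1,x0:x1,::-1].copy(),None,fx=k,fy=k,interpolation=cv2.INTER_CUBIC)
    for P,col in segs:
        q=(proj(c,P)+.5-[x0,y0])*k; cv2.polylines(im,[np.round(q*16).astype(np.int32)],False,col,1,cv2.LINE_AA,4)
    cv2.imwrite('pics/'+n,im)
E
python3 - <<'E'
from h import *
cs=[robot.read_camera('top'),robot.read_camera('scene')]
ms=[robot.trace('heater',c)[0]['pixels'] for c in cs]
for sel in ([0],[1],[0,1]):
    print(sel,hfit([cs[i] for i in sel],[ms[i] for i in sel],[.485,-.315,-.2]))
# rough: pixel pts in top -> world
c=cs[0]
print('knob/pin px', ray(c,[[283,231],[318,190],[350,168],[423,220]],.03).round(4).tolist())
p,_=hfit(cs,ms,[.485,-.315,-.2])
for t in('dock','dock_latch'):
    for i in (0,1):
        r=robot.trace(t,cs[i])
        print(t,i,[(d['score'],int(d['pixels'].sum())) for d in r])
        if r: np.save(f'{t}{i}.npy',r[0]['pixels'])
top=T(p,[[-50,-90,52],[50,-90,52],[50,90,52],[-50,90,52],[-50,-90,52]])
over(c,[(top,(0,255,0)),(T(p,[[-60,64,48],[-60,92,48]]),(255,0,255)),(T(p,[[-60,-64,48],[-60,-92,48]]),(255,0,255))],(260,150,440,285),4,'c1.png')
E
```

```text
[0] (array([ 0.49071205, -0.31347369, -0.70091727]), np.float64(247.8125))
[1] (array([ 0.49235002, -0.31360374, -0.71260427]), np.float64(292.3125))
[0, 1] (array([ 0.49052782, -0.31351276, -0.69717354]), np.float64(546.3125))
knob/pin px [[0.4909, -0.1396, 0.03], [0.5839, -0.2197, 0.03], [0.6344, -0.294, 0.03], [0.5129, -0.4583, 0.03]]
dock 0 [(0.61, 1842)]
dock 1 [(0.56, 1738)]
dock_latch 0 [(0.58, 243), (0.52, 3939)]
dock_latch 1 [(0.76, 294)]
```

View pics/c1.png

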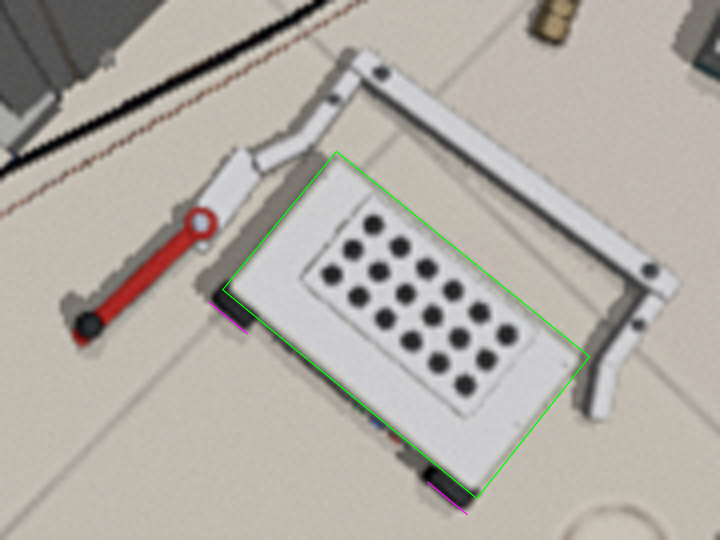

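```bash
python3 - <<'E'
from h import *
c=robot.read_camera('top')
P=lambda a,z: ray(c,np.array(a)/4.+[260,150]-.5,z)[:,:2]
s=P([[370,90],[500,187],[630,280]],.03); h=P([[201,222]],.036)[0]; k=P([[89,324]],.058)[0]
d=s[0]-s[2]; psi=np.arctan2(d[1],d[0])-np.pi/2
X=np.array([np.cos(psi),np.sin(psi)]);Y=np.array([-X[1],X[0]])
print('psi',psi,'hinge',h,'knob',k,np.linalg.norm(h-k))
# origin: x from stop line, y from hinge
ox=s[1]@X-.05; oy=h@Y-.126; print('x from hinge',h@X+.074,'stop',ox, [q@X-.05 for q in s])
li=P([[352,107],[312,147]],.026); ri=P([[630,292],[603,340]],.026)
print('rails y', (li@Y-oy), (ri@Y-oy), 'x',li@X-ox,ri@X-ox)
p=list(X*ox+Y*oy)+[psi]; print('dock',p)
hp=np.array([.4907,-.3135]); r=hp-p[:2]; print('heater in dock',r@X,r@Y,-.7009-psi)
v=k-h; print('latch angle',np.arctan2(v@Y,v@X), 'brg from -y', np.arctan2(-(v@X),-(v@Y)))
np.save('dock.npy',p)
Z=lambda *a:T(p,a)
g=(0,200,0)
L=[(Z([50,-102,30],[50,102,30]),g),(Z([50,102,26],[0,102,26],[-28,116,26]),g),(Z([50,-102,26],[0,-102,26],[-28,-116,26]),g),(Z([-74,126,36],[-74,41,36]),(255,0,0))]
H=[.4907,-.3135,-.7009]
L+=[(T(p,[[-50,-90,52],[50,-90,52],[50,90,52],[-50,90,52],[-50,-90,52]]),(255,0,255))]
over(c,L,(260,150,440,285),4,'c2.png')
E
```

```text
psi -0.6488014823013859 hinge [ 0.54899481 -0.20067336] knob [ 0.49128824 -0.13919337] 0.0843198522566882
x from hinge 0.6326969981697921 stop 0.6274172000255251 [np.float64(0.6283695141191322), np.float64(0.6274172000255251), np.float64(0.6283695141191321)]
rails y [0.09664631 0.10136763] [-0.09412199 -0.09748724] x [0.03749942 0.00489148] [0.04614614 0.01456679]
dock [np.float64(0.5276184420647854), np.float64(-0.34259417519714985), np.float64(-0.6488014823013859)]
heater in dock -0.04699655773550067 0.0008751890693524146 -0.052098517698614066
latch angle 2.9733467895657117 brg from -y 1.739042190818978
```

View pics/c2.png

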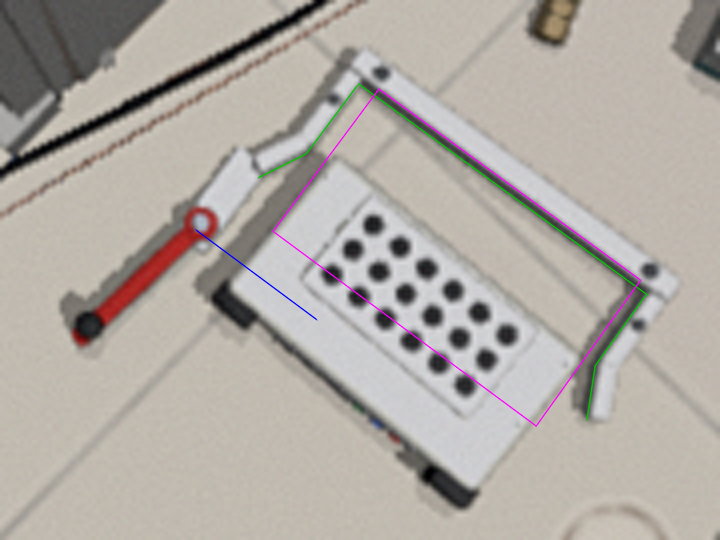

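```bash
cat >> h.py <<'E'
def dk(P):
    p=np.load('dock.npy'); c,s=np.cos(p[2]),np.sin(p[2]); d=np.array(P)[:2]-p[:2]
    return np.array([c*d[0]+s*d[1],-s*d[0]+c*d[1]])*1000
def where():
    s=robot.observe(); p=np.load('dock.npy'); c,sn=np.cos(p[2]),np.sin(p[2]); f=s['contact_force']
    print('t',round(s['time'],2),'TCP dock mm',dk(s['tool_pos']).round(1),'z',round(s['tool_pos'][2]*1000,1),'rpy',s['tool_rot'].round(3),'F dock',round(c*f[0]+sn*f[1],1),round(-sn*f[0]+c*f[1],1),round(f[2],1))
def heater(view=None):
    c=robot.read_camera('top'); s=robot.trace('heater',c)
    if not s: print('no mask'); return
    p,e=hfit([c],[s[0]['pixels']],heater.p0); d=dk(p); th=p[2]-np.load('dock.npy')[2]
    print('heater dock',d.round(1),'yaw deg',round(np.degrees(th),1),'err',e)
    for n,y in(('L',78),('R',-78)):
        print(n,'bumper',(d+[-60*np.cos(th)-y*np.sin(th),-60*np.sin(th)+y*np.cos(th)]).round(1),'rear x',round(d[0]+50*np.cos(th)-y*85/78*np.sin(th),1))
heater.p0=[.4907,-.3135,-.7]
E
python3 - <<'E'
from h import *
p=np.load('dock.npy'); p[:2]+=.0025*np.array([np.cos(p[2]),np.sin(p[2])]); np.save('dock.npy',p)
where(); heater()
E
```

```text
t 1.55 TCP dock mm [-215.5 -368.2] z 187.6 rpy [3.142 0.    0.261] F dock -0.8 -0.1 0.0
heater dock [-49.6   1.4] yaw deg -2.9 err 307.8125
L bumper [-105.6   82.3] rear x 4.6
R bumper [-113.6  -73.5] rear x -4.1
```

Call:
apply_moves(motion="0 0 0 0 0 0 .182; 0 0 0 0 0 0 .182; 0 0 0 0 0 0 .182; 0 0 0 0 0 0 .182; 0 0 0 0 0 0 .182; 0 0 0 0 0 0 0")

```text
time: 2.4
tool_pos: [0.1354, -0.5073, 0.1876]
tool_rot: [3.142, -0.0, -0.648]
contact_force: [-0.4, -0.1, -0.8]
opening: 0.0364
grip_force: 0.0
```

```bash
python3 -c "
from h import *
where()"
```

```text
t 2.4 TCP dock mm [-215.5 -368.2] z 187.6 rpy [ 3.142 -0.    -0.648] F dock -0.2 -0.3 -0.8
```

Call:
apply_moves(motion="0 1.5 -5.8 0 0 0 0; 0 1.5 -5.8 0 0 0 0; 0 1.5 -5.8 0 0 0 0; 0 1.5 -5.8 0 0 0 0; 0 1.5 -5.9 3 0 0 0; 0 0 0 5 0 0 0; 0 0 0 5 0 0 0; 0 0 0 3.5 0 0 0; 0 0 0 0 0 0 0")

```text
time: 3.52
tool_pos: [0.366, -0.3223, 0.0231]
tool_rot: [-3.14, 0.005, -0.646]
contact_force: [0.4, 0.1, -0.0]
opening: 0.0007
grip_force: 0.0
```

```bash
python3 -c "
from h import *
where()"
```

```text
t 3.52 TCP dock mm [-143.5  -81.4] z 23.1 rpy [-3.14   0.005 -0.646] F dock 0.3 0.3 -0.0
```

Call:
apply_moves(motion="0 .8 0 0 0 0 0; 0 .5 0 0 0 0 0; 0 .2 0 0 0 0 0; 0 .2 0 0 0 0 0; 0 .2 0 0 0 0 0; 0 .2 0 0 0 0 0")

```text
time: 4.28
tool_pos: [0.3841, -0.3365, 0.025]
tool_rot: [3.142, 0.0, -0.649]
contact_force: [0.2, 0.2, 0.2]
opening: 0.0006
grip_force: 0.0
```

```bash
python3 -c "
from h import *
where()"
```

```text
t 4.28 TCP dock mm [-120.5  -81.9] z 25.0 rpy [ 3.142  0.    -0.649] F dock 0.0 0.3 0.2
```

Call:
apply_moves(motion="0 .1 -.5 0 0 0 0; 0 .2 0 0 0 0 0; 0 .2 0 0 0 0 0; 0 .2 0 0 0 0 0")

```text
time: 4.78
tool_pos: [0.3927, -0.3369, 0.025]
tool_rot: [3.142, -0.0, -0.649]
contact_force: [0.2, -0.3, -0.0]
opening: 0.0002
grip_force: 0.0
```

```bash
python3 -c "
from h import *
where()"
```

```text
t 4.78 TCP dock mm [-113.4  -76.9] z 25.0 rpy [ 3.142 -0.    -0.649] F dock 0.4 -0.1 -0.0
```

Call:
apply_moves(motion="0 .2 0 0 0 0 0; 0 .2 0 0 0 0 0; 0 .2 0 0 0 0 0")

```text
time: 5.15
tool_pos: [0.3975, -0.3405, 0.025]
tool_rot: [3.142, -0.0, -0.649]
contact_force: [0.6, -0.9, 0.4]
opening: 0.0005
grip_force: 0.0
```

```bash
python3 -c "
from h import *
where();heater()
c=robot.read_camera('scene'); cv2.imwrite('pics/s2.png',cv2.resize(c['img'][180:340,200:400,::-1],None,fx=4,fy=3.75))"
```

```text
t 5.15 TCP dock mm [-107.5  -77. ] z 25.0 rpy [ 3.142 -0.    -0.649] F dock 1.0 -0.4 0.4
heater dock [-47.6   3.3] yaw deg -1.5 err 1360.625
L bumper [-105.6   82.8] rear x 4.5
R bumper [-109.5  -73.2] rear x 0.2
```

View pics/s2.png

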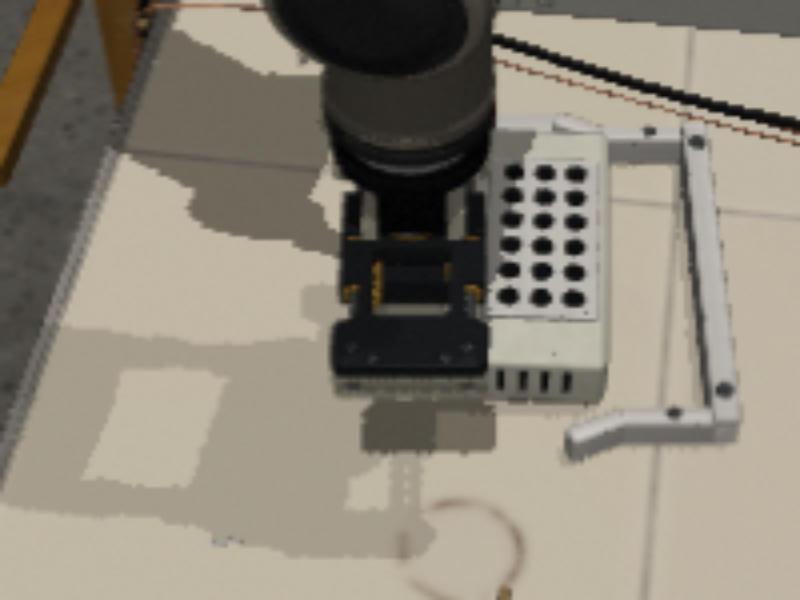

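Call:
apply_moves(motion="0 .2 0 0 0 0 0; 0 .2 0 0 0 0 0; 0 .2 0 0 0 0 0")

```text
time: 5.68
tool_pos: [0.4023, -0.3441, 0.025]
tool_rot: [3.141, -0.0, -0.649]
contact_force: [0.1, 0.0, 0.3]
opening: 0.0005
grip_force: 0.0
```

```bash
python3 -c "
from h import *
where()"
```

```text
t 5.67 TCP dock mm [-101.4  -76.9] z 25.0 rpy [ 3.141 -0.    -0.649] F dock 0.1 0.1 0.3
```

```bash
python3 -c "
from h import *
s=robot.observe();p=s['tool_pos']
c=robot.read_camera('top')
q=dict(c); 
R=lambda x,y,z:T(np.load('dock.npy'),[[x,y,z]])[0]
d=dk(p)
over(c,[(np.array([R(d[0]-9.5,d[1]-19,60),R(d[0]+9.5,d[1]-19,60),R(d[0]+9.5,d[1]+19,60),R(d[0]-9.5,d[1]+19,60),R(d[0]-9.5,d[1]-19,60)]),(0,255,0)),(np.array([R(d[0],d[1],25),R(d[0],d[1],90)]),(0,0,255))],(260,150,440,285),4,'c3.png')
w=robot.read_camera('wrist'); print(w['hand_eye'])
a=cv2.imread('pics/c3.png'); b=w['img'][:,:,::-1]
cv2.imwrite('pics/cw.png',np.vstack([cv2.resize(a,(400,300)),cv2.resize(b,(400,300))]))
"
```

```text
[[ 1.18379605e-03 -9.59063977e-01 -2.83187018e-01  7.67315912e-02]
 [ 9.99999127e-01  1.30154199e-03 -2.27648202e-04 -2.65922402e-04]
 [ 5.86908985e-04 -2.83186501e-01  9.59064680e-01 -1.97251441e-01]
 [ 0.00000000e+00  0.00000000e+00  0.00000000e+00  1.00000000e+00]]
```

View pics/cw.png

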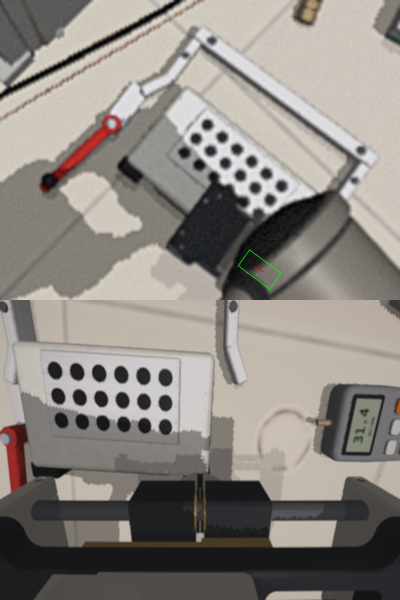

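```bash
cat >> h.py <<'E'
def wcam():
    s=robot.observe(); w=dict(robot.read_camera('wrist')); from scipy.spatial.transform import Rotation as Ro
    A=np.eye(4); A[:3,:3]=Ro.from_euler('xyz',s['tool_rot']).as_matrix(); A[:3,3]=s['tool_pos']
    I=np.linalg.inv(A@w['hand_eye']); w['R']=I[:3,:3]; w['t']=I[:3,3]; return w,s
E
python3 -c "
from h import *
w,s=wcam(); p=s['tool_pos']; D=np.load('dock.npy')
print('tcp',proj(w,p)); 
H=[.4907,-.3135,-.7009]; B=[[-50,-90,52],[50,-90,52],[50,90,52],[-50,90,52],[-50,-90,52]]
L=[(T(H,B),(0,255,0)),(T(H,[[-60,-64,48],[-60,-92,48],[-60,-92,12],[-60,-64,12],[-60,-64,48]]),(255,0,255)),(T(H,[[-60,64,48],[-60,92,48]]),(255,0,255))]
L+=[(T(D,[[50,-102,30],[50,102,30]]),(255,0,0)),(T(D,[[50,-102,26],[0,-102,26],[-28,-116,26]]),(255,0,0)),(np.array([p,p-[0,0,-.03]]),(0,0,255))]
over(w,L,(0,0,640,400),1.25,'w2.png')"
```

```text
tcp [[320.11011689 221.55594801]]
```

View pics/w2.png

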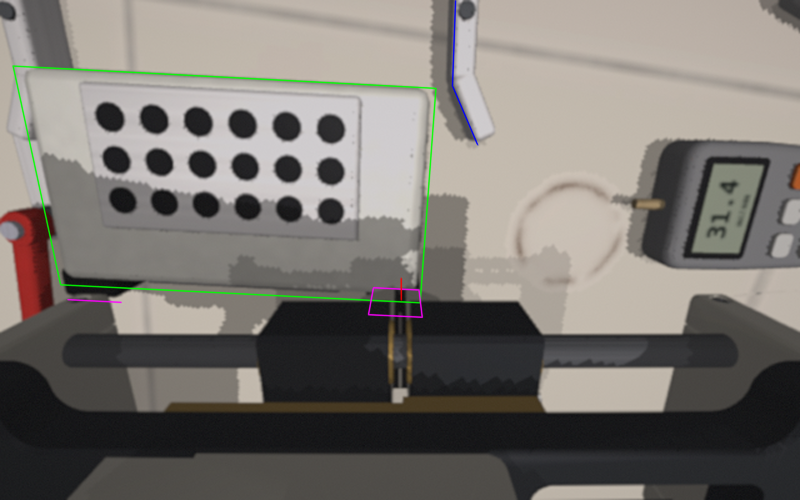

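Call:
apply_moves(motion="0 .2 0 0 0 0 0; 0 .1 0 0 0 0 0")

```text
time: 6.08
tool_pos: [0.4047, -0.3459, 0.025]
tool_rot: [3.142, -0.0, -0.649]
contact_force: [-0.8, 0.1, 0.1]
opening: 0.0002
grip_force: 0.0
```

```bash
python3 -c "
from h import *
where()
w,s=wcam(); print(K(w)); over(w,[],(240,180,400,300),5,'w3.png')"
```

```text
t 6.08 TCP dock mm [-98.4 -76.9] z 25.0 rpy [ 3.142 -0.    -0.649] F dock -0.7 -0.4 0.1
295.8124538447804
```

View pics/w3.png

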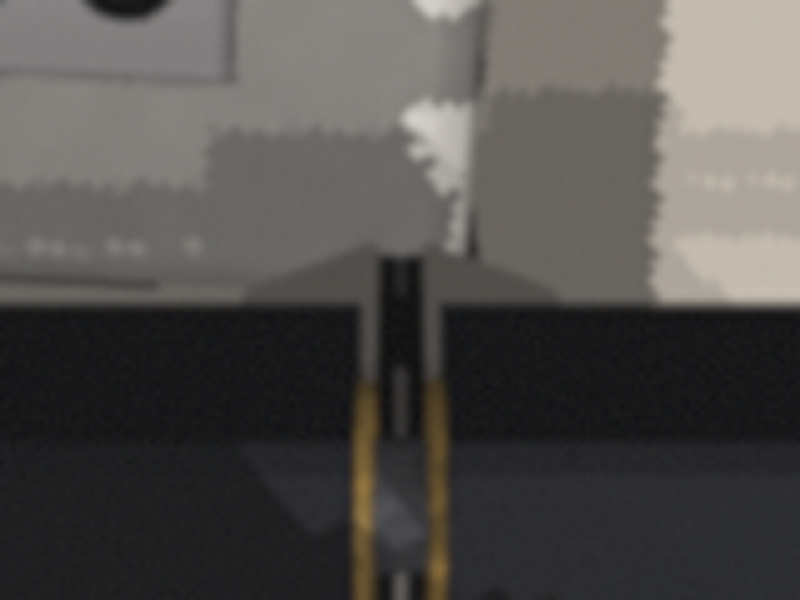

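Call:
apply_moves(motion="0 .2 0 0 0 0 0; 0 .1 0 0 0 0 0; 0 0 0 0 0 0 0")

```text
time: 6.5
tool_pos: [0.407, -0.3477, 0.025]
tool_rot: [3.142, -0.0, -0.649]
contact_force: [-0.0, 0.5, 0.1]
opening: 0.0004
grip_force: 0.0
```

```bash
python3 -c "
from h import *
where()
w,s=wcam(); 
for y in (100,): 
  H=[.4907,-.3135,-.7009]
  print(proj(w,T(H,[[-50,-90,52],[50,-90,52],[-50,0,52]])).round(1).tolist())
heater()"
```

```text
t 6.5 TCP dock mm [-95.5 -76.9] z 25.0 rpy [ 3.142 -0.    -0.649] F dock -0.3 0.4 0.1
[[335.1, 249.8], [347.6, 81.4], [192.6, 242.8]]
heater dock [-48.6   1. ] yaw deg -2.0 err 1723.25
L bumper [-105.8   81.1] rear x 4.4
R bumper [-111.3  -74.8] rear x -1.6
```

```bash
python3 -c "
from h import *
w,s=wcam(); 
m=robot.trace('heater',w)
m=m[0]['pixels']; 
for u in (60,100,150,200,250,290,330):
  r=np.where(m[:,u])[0]
  if len(r): print(u,r.min(),r.max(),dk(ray(w,[[u,r.max()]],.052)[0]).round(1),dk(ray(w,[[u,r.min()]],.052)[0]).round(1))
# finger tip rows along columns near 320: print gray profile
g=cv2.cvtColor(w['img'],cv2.COLOR_RGB2GRAY)
for u in (300,310,316,320,330,340): print(u,g[215:250:1,u].tolist())
print('tcp',proj(w,s['tool_pos']), 'tcp+9.5', proj(w,T([*s['tool_pos'][:2],s['tool_rot'][2]],[[9.5,0,25],[9.5,0,50],[0,0,50]])).tolist())
"
```

```text
60 67 235 [-94.5  86.9] [ 3.2 62.7]
100 68 241 [-98.5  62.2] [ 2.6 41.1]
150 71 235 [-94.3  29.7] [ 1.  14.4]
200 74 237 [-95.6  -1.6] [ -0.6 -12.4]
250 77 238 [-96.2 -33. ] [ -2.2 -39.1]
290 79 236 [-94.8 -58.1] [ -3.2 -60.6]
330 80 230 [-90.7 -83. ] [ -3.7 -82.1]
300 [104, 103, 104, 104, 103, 103, 104, 104, 104, 104, 104, 104, 104, 105, 103, 104, 104, 102, 93, 83, 79, 79, 79, 80, 76, 62, 40, 25, 22, 22, 25, 23, 23, 24, 24]
310 [104, 104, 105, 104, 104, 104, 104, 104, 104, 105, 105, 105, 105, 102, 94, 85, 79, 79, 79, 79, 79, 79, 79, 80, 75, 61, 41, 24, 25, 25, 24, 25, 23, 23, 24]
316 [104, 104, 105, 106, 104, 105, 104, 105, 104, 104, 104, 104, 103, 101, 98, 84, 61, 42, 37, 37, 37, 39, 37, 36, 33, 33, 36, 32, 33, 32, 33, 31, 29, 29, 31]
320 [105, 107, 106, 105, 106, 105, 105, 104, 103, 104, 105, 104, 104, 105, 105, 95, 70, 44, 36, 38, 37, 41, 37, 39, 38, 37, 34, 31, 25, 23, 16, 21, 20, 21, 18]
330 [165, 166, 166, 162, 153, 141, 125, 106, 102, 116, 128, 123, 123, 134, 132, 108, 85, 78, 80, 80, 79, 78, 79, 80, 75, 60, 41, 24, 23, 22, 23, 23, 24, 24, 24]
340 [101, 102, 102, 102, 102, 103, 101, 102, 102, 102, 101, 102, 100, 101, 102, 102, 101, 101, 94, 86, 79, 79, 80, 80, 75, 61, 40, 27, 22, 24, 24, 21, 23, 22, 24]
tcp [[320.11000747 221.5558255 ]] tcp+9.5 [[320.13128298674036, 208.93594966083376], [320.1666206792809, 221.89618140758373], [320.1420909578535, 235.94643153523714]]
```

Call:
apply_moves(motion="0 -2.5 0 0 0 0 0; 0 -2.5 0 0 0 0 0; 0 0 0 0 0 0 0")

```text
time: 7.12
tool_pos: [0.3661, -0.3164, 0.025]
tool_rot: [-3.141, 0.001, -0.649]
contact_force: [1.3, 0.2, 0.4]
opening: 0.0005
grip_force: 0.0
```

```bash
python3 -c "
from h import *
where()
w,s=wcam(); P=[*s['tool_pos'][:2],s['tool_rot'][2]]
over(w,[(T(P,[[0,-3,25],[0,3,25]]),(0,0,255)),(T(P,[[9.5,-3,25],[9.5,3,25]]),(0,255,0))],(240,120,400,280),3,'a.png')
c=robot.read_camera('scene'); u=proj(c,s['tool_pos'])[0]; print(u)
x,y=int(u[0]),int(u[1])
over(c,[(T(P,[[9.5,0,25],[-9.5,0,25],[-9.5,0,60]]),(0,0,255))],(x-60,y-60,x+60,y+60),4,'b.png')
a,b=cv2.imread('pics/a.png'),cv2.imread('pics/b.png'); cv2.imwrite('pics/ab.png',cv2.resize(np.hstack([cv2.resize(a,(400,400)),cv2.resize(b,(400,400))]),(800,400)))
"
```

```text
t 7.12 TCP dock mm [-147.   -76.7] z 25.0 rpy [-3.141e+00  1.000e-03 -6.490e-01] F dock 0.9 1.0 0.4
[285.77086436 277.59288861]
```

View pics/ab.png

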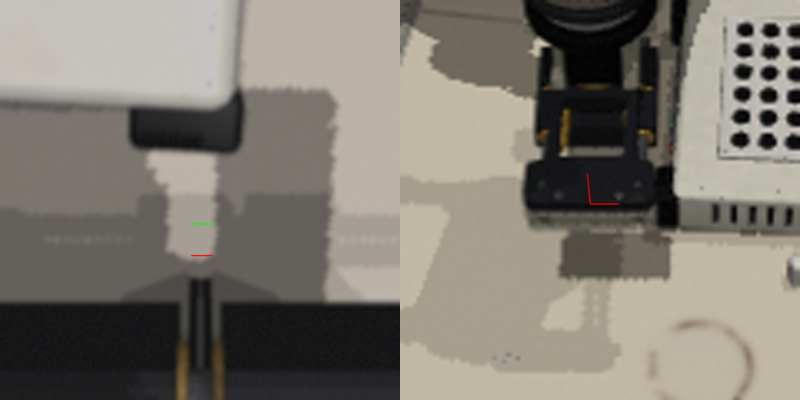

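Call:
apply_moves(motion="0 0 0 1 0 0 0; 0 0 0 .8 0 0 0; 0 0 0 .3 0 0 0; 0 0 0 .2 0 0 0; 0 0 0 0 0 0 0")

```text
time: 7.85
tool_pos: [0.3671, -0.3174, 0.0019]
tool_rot: [3.142, 0.0, -0.649]
contact_force: [0.3, 0.0, 0.6]
opening: 0.0004
grip_force: 0.0
```

```bash
python3 -c "
from h import *
where()
w,s=wcam(); g=cv2.cvtColor(w['img'],cv2.COLOR_RGB2GRAY); print(g[205:245,320].tolist(),g[205:245,312].tolist(), proj(w,s['tool_pos']))"
```

```text
t 7.85 TCP dock mm [-145.6  -76.9] z 1.9 rpy [ 3.142  0.    -0.649] F dock 0.2 0.2 0.6
[158, 158, 158, 157, 158, 158, 157, 159, 158, 158, 158, 158, 157, 157, 159, 158, 159, 158, 159, 158, 158, 159, 158, 160, 157, 144, 104, 63, 47, 46, 41, 36, 33, 35, 36, 35, 35, 36, 36, 35] [96, 96, 96, 96, 96, 97, 97, 97, 96, 97, 96, 96, 97, 97, 98, 96, 97, 96, 98, 96, 98, 97, 96, 92, 84, 76, 76, 76, 75, 76, 75, 76, 76, 76, 75, 69, 61, 56, 57, 56] [[320.1099882  221.55580864]]
```

Call:
apply_moves(motion="0 0 0 .2 0 0 0; 0 0 0 .2 0 0 0; 0 0 0 0 0 0 0")

```text
time: 8.28
tool_pos: [0.3671, -0.3173, -0.0021]
tool_rot: [3.142, 0.0, -0.649]
contact_force: [0.2, 0.2, 0.3]
opening: 0.0004
grip_force: 0.0
```

```bash
python3 -c "
from h import *
where()"
```

```text
t 8.28 TCP dock mm [-145.7  -76.9] z -2.1 rpy [ 3.142  0.    -0.649] F dock 0.0 0.2 0.3
```

Call:
apply_moves(motion="100 0 0 -1.4 0 0 0; 100 0 0 -1.2 0 0 0; 100 0 0 0 0 0 0; 100 0 0 0 0 0 0;100 0 0 0 0 0 0;100 0 0 0 0 0 0;100 0 0 0 0 0 0")

```text
time: 9.15
tool_pos: [0.367, -0.3173, 0.0238]
tool_rot: [-3.142, 0.0, -0.649]
contact_force: [-0.6, -0.0, -1.1]
opening: 0.0659
grip_force: 0.0
```

```bash
python3 -c "
from h import *
where(); print(robot.observe()['opening'])
w,s=wcam(); P=[*s['tool_pos'][:2],s['tool_rot'][2]]
print(proj(w,T(P,[[9.5,-46,24],[9.5,-65,24],[9.5,46,24],[9.5,65,24]])).round().tolist())
over(w,[(T(P,[[0,-65,24],[0,65,24]]),(0,0,255)),(T(P,[[9.5,-65,24],[9.5,65,24]]),(0,255,0))],(160,120,480,320),2.5,'o.png')
"
```

```text
t 9.15 TCP dock mm [-145.7  -76.9] z 23.8 rpy [-3.142  0.    -0.649] F dock -0.5 -0.4 -1.1
0.06588099362324605
[[386.0, 209.0], [412.0, 209.0], [255.0, 209.0], [228.0, 209.0]]
```

View pics/o.png

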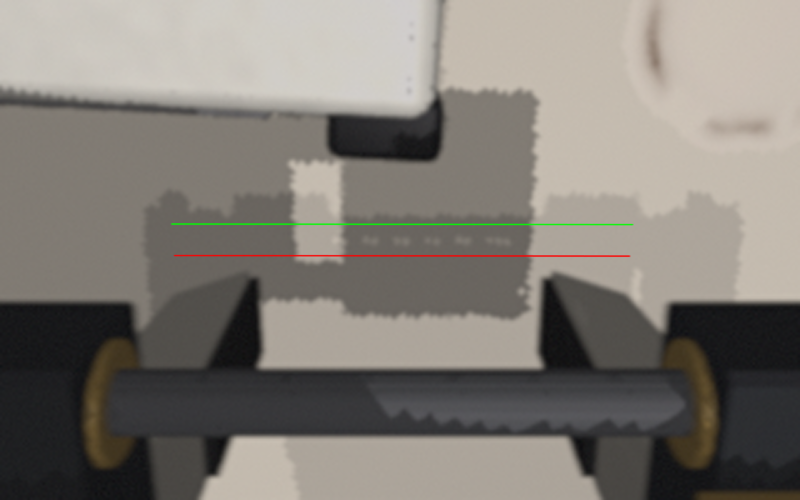

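```bash
python3 -c "
from h import *
c=robot.read_camera('scene'); D=np.load('dock.npy')
for z in (25+66,25+66+20,25+66+39): print(z,proj(c,T(D,[[-147,-171.7,z],[-147+37,-171.7,z],[-147-37,-171.7,z]])).round(1).tolist())
w,s=wcam(); P=[*s['tool_pos'][:2],s['tool_rot'][2]]
for d in (30,35,40,45): print(d,proj(w,T(P,[[9.5,33,24+d],[9.5,-33,24+d],[-9.5,33,24+d]])).round(1).tolist(), 'want 263/377, 230')
"
```

```text
91 [[282.4, 299.5], [301.2, 299.5], [263.6, 299.4]]
111 [[281.9, 294.1], [301.0, 294.1], [262.8, 294.1]]
130 [[281.3, 288.9], [300.7, 288.9], [262.0, 288.8]]
30 [[265.8, 224.9], [374.6, 225.1], [267.3, 253.3]] want 263/377, 230
35 [[264.3, 228.1], [376.1, 228.3], [265.9, 257.1]] want 263/377, 230
40 [[262.7, 231.5], [377.7, 231.6], [264.4, 261.1]] want 263/377, 230
45 [[261.0, 235.0], [379.4, 235.2], [262.9, 265.4]] want 263/377, 230
```

Call:
apply_moves(motion="0 0 -.2 2 0 0 0; 0 0 0 2 0 0 0; 0 0 0 0 0 0 0; 0 .8 0 0 0 0 0; 0 .6 0 0 0 0 0; 0 .4 0 0 0 0 0; 0 .2 0 0 0 0 0; 0 .2 0 0 0 0 0; 0 0 0 0 0 0 0")

```text
time: 10.42
tool_pos: [0.3854, -0.3287, -0.0162]
tool_rot: [-3.142, 0.001, -0.649]
contact_force: [-2.4, 0.6, -0.9]
opening: 0.0013
grip_force: 0.7
```

```bash
python3 -c "
from h import *
where()"
```

```text
t 10.43 TCP dock mm [-124.2  -74.9] z -16.2 rpy [-3.142e+00  1.000e-03 -6.490e-01] F dock -2.2 -1.0 -0.9
```

Call:
apply_moves(motion="0 .15 0 0 0 0 0; 0 .15 0 0 0 0 0; 0 .15 0 0 0 0 0; 0 .15 0 0 0 0 0")

```text
time: 10.92
tool_pos: [0.3876, -0.3301, -0.0168]
tool_rot: [-3.141, 0.008, -0.649]
contact_force: [-11.3, 4.1, 2.5]
opening: 0.0006
grip_force: 5.4
```

```bash
python3 -c "
from h import *
where()"
```

```text
t 10.93 TCP dock mm [-121.6  -74.6] z -16.8 rpy [-3.141  0.008 -0.649] F dock -11.5 -3.5 2.5
```

Call:
apply_moves(motion="0 .15 0 0 0 0 0; 0 .15 0 0 0 0 0; 0 .15 0 0 0 0 0; 0 .15 0 0 0 0 0")

```text
time: 11.42
tool_pos: [0.3922, -0.3338, -0.0171]
tool_rot: [-3.141, 0.008, -0.649]
contact_force: [-10.6, 3.4, 0.3]
opening: 0.0006
grip_force: 5.7
```

```bash
python3 -c "
from h import *
where()"
```

```text
t 11.43 TCP dock mm [-115.7  -74.8] z -17.1 rpy [-3.141  0.008 -0.649] F dock -10.5 -3.7 0.3
```

Call:
apply_moves(motion="0 .2 0 0 0 0 0; 0 .2 0 0 0 0 0; 0 .2 0 0 0 0 0; 0 .2 0 0 0 0 0; 0 .2 0 0 0 0 0")

```text
time: 12.05
tool_pos: [0.3997, -0.3396, -0.0175]
tool_rot: [-3.141, 0.01, -0.648]
contact_force: [-12.2, 4.1, 0.7]
opening: 0.0005
grip_force: 5.7
```

```bash
python3 -c "
from h import *
where()"
```

```text
t 12.05 TCP dock mm [-106.3  -74.9] z -17.5 rpy [-3.141  0.01  -0.648] F dock -12.2 -4.1 0.7
```

Call:
apply_moves(motion="0 -3.5 0 0 0 0 0; 0 0 -5 0 0 0 0; 0 0 -5 0 0 0 0; 0 0 -5 0 0 0 0; 0 0 0 0 0 0 0; 0 0 0 0 0 0 0")

```text
time: 12.8
tool_pos: [0.4664, -0.2021, -0.0159]
tool_rot: [3.141, -0.001, -0.648]
contact_force: [-0.2, -0.1, -1.7]
opening: 0.0006
grip_force: 0.0
```

```bash
cat >> h.py <<'E'
def wheater():
    # fit heater in wrist view: front/rear/side top edges by mask, limited to rows above gripper
    w,s=wcam(); m=robot.trace('heater',w)
    if not m: print('none');return
    m=m[0]['pixels'].astype(np.uint8)
    pts=[];
    for u in range(60,600,20):
        r=np.where(m[:225,u])[0]
        if len(r)>40: pts.append([u,r.min(),r.max()])
    pts=np.array(pts); rr=np.array([dk(ray(w,[[u,v]],.05)[0]) for u,v,_ in pts]); ff=np.array([dk(ray(w,[[u,v]],.05)[0]) for u,_,v in pts])
    for n,a in(('rear',rr),('front',ff)):
        A=a[4:-4] if len(a)>12 else a[2:-2]; k=np.polyfit(A[:,1],A[:,0],1); q=np.abs(A[:,0]-np.polyval(k,A[:,1]))
        k=np.polyfit(A[q<=np.median(q)*2+.5,1],A[q<=np.median(q)*2+.5,0],1)
        print(n,'x at y=78,0,-78',np.polyval(k,[78,0,-78]).round(1),'yaw',round(-np.degrees(np.arctan(k[0])),1),'max dev',q.max().round(1),'y',A[:,1].min().round(),A[:,1].max().round(),'rows',pts[:,2].max())
E
python3 -c "
from h import *
where();wheater();heater()"
```

```text
t 12.8 TCP dock mm [-136.2   74.9] z -15.9 rpy [ 3.141e+00 -1.000e-03 -6.480e-01] F dock -0.1 -0.2 -1.7
rear x at y=78,0,-78 [-18.7 -18.2 -17.8] yaw 0.3 max dev 0.0 y 5.0 60.0 rows 217
front x at y=78,0,-78 [-98.3 -92.  -85.7] yaw 4.6 max dev 0.6 y -7.0 57.0 rows 217
heater dock [-43.6   2.6] yaw deg 4.5 err 975.25
L bumper [-109.5   75.7] rear x -0.4
R bumper [-97.4 -79.8] rear x 12.8
```

Call:
apply_moves(motion="0 .7 0 0 0 0 0; 0 .5 0 0 0 0 0; 0 .2 0 0 0 0 0; 0 .2 0 0 0 0 0; 0 .2 0 0 0 0 0; 0 .2 0 0 0 0 0; 0 .2 0 0 0 0 0; 0 .2 0 0 0 0 0; 0 .2 0 0 0 0 0")

```text
time: 14.12
tool_pos: [0.4836, -0.2141, -0.0173]
tool_rot: [-3.141, 0.009, -0.648]
contact_force: [-6.3, 8.4, 0.7]
opening: 0.0003
grip_force: 5.3
```

```bash
python3 -c "
from h import *
where()"
```

```text
t 14.12 TCP dock mm [-115.2   75.8] z -17.3 rpy [-3.141  0.009 -0.648] F dock -10.1 2.9 0.7
```

Call:
apply_moves(motion="0 .2 0 0 0 0 0; 0 .2 0 0 0 0 0; 0 .2 0 0 0 0 0; 0 .2 0 0 0 0 0; 0 .2 0 0 0 0 0; 0 .2 0 0 0 0 0; 0 .2 0 0 0 0 0; 0 .2 0 0 0 0 0; 0 .2 0 0 0 0 0")

```text
time: 15.25
tool_pos: [0.4975, -0.2245, -0.0177]
tool_rot: [-3.141, 0.011, -0.649]
contact_force: [-7.2, 10.5, -0.6]
opening: 0.0004
grip_force: 5.6
```

```bash
python3 -c "
from h import *
where()"
```

```text
t 15.25 TCP dock mm [-97.8  75.9] z -17.7 rpy [-3.141  0.011 -0.649] F dock -12.0 4.0 -0.6
```

Call:
apply_moves(motion="0 -3.5 0 0 0 0 0; 0 0 5 0 0 0 0; 0 0 5 0 0 0 0; 0 0 5.1 0 0 0 0; 0 0 0 0 0 0 0; 0 0 0 0 0 0 0")

```text
time: 16.0
tool_pos: [0.3823, -0.3273, -0.016]
tool_rot: [-3.141, -0.0, -0.65]
contact_force: [-0.3, -0.4, 0.1]
opening: 0.0006
grip_force: 0.0
```

```bash
python3 -c "
from h import *
where();heater();wheater()"
```

```text
t 16.0 TCP dock mm [-127.5  -75.6] z -16.0 rpy [-3.141 -0.    -0.65 ] F dock 0.0 -0.5 0.1
no mask
rear x at y=78,0,-78 [ -9.7  -9.9 -10.1] yaw -0.2 max dev 0.0 y -51.0 -4.0 rows 222
front x at y=78,0,-78 [-78.6 -85.6 -92.5] yaw -5.1 max dev 0.5 y -47.0 8.0 rows 222
```

Call:
apply_moves(motion="0 .6 0 0 0 0 0; 0 .4 0 0 0 0 0; 0 .2 0 0 0 0 0; 0 .2 0 0 0 0 0; 0 .2 0 0 0 0 0; 0 .2 0 0 0 0 0; 0 .2 0 0 0 0 0; 0 .25 0 0 0 0 0; 0 .25 0 0 0 0 0; 0 .25 0 0 0 0 0; 0 .25 0 0 0 0 0; 0 .25 0 0 0 0 0; 0 .25 0 0 0 0 0; 0 .25 0 0 0 0 0; 0 .2 0 0 0 0 0")

```text
time: 18.08
tool_pos: [0.4096, -0.3486, -0.0176]
tool_rot: [-3.141, 0.01, -0.649]
contact_force: [-11.6, 2.7, -0.8]
opening: 0.0004
grip_force: 5.8
```

```bash
python3 -c "
from h import *
where()"
```

```text
t 18.07 TCP dock mm [-92.9 -76.1] z -17.6 rpy [-3.141  0.01  -0.649] F dock -10.8 -4.9 -0.8
```

Call:
apply_moves(motion="0 -3.2 0 0 0 0 0; 0 0 -5 0 0 0 0; 0 0 -5 0 0 0 0; 0 0 -5.1 0 0 0 0; 0 0 0 0 0 0 0; 0 0 0 0 0 0 0")

```text
time: 18.82
tool_pos: [0.4793, -0.2121, -0.016]
tool_rot: [3.141, -0.0, -0.649]
contact_force: [0.3, -0.7, -1.5]
opening: 0.0002
grip_force: 0.0
```

```bash
python3 -c "
from h import *
where();heater();wheater()"
```

```text
t 18.82 TCP dock mm [-119.8   74.8] z -16.0 rpy [ 3.141 -0.    -0.649] F dock 0.7 -0.4 -1.5
heater dock [-27.1   2.9] yaw deg 1.6 err 1218.75
L bumper [-89.2  79.2] rear x 20.6
R bumper [-84.9 -76.7] rear x 25.3
rear x at y=78,0,-78 [-2.3 -2.  -1.7] yaw 0.2 max dev 0.0 y 4.0 58.0 rows 220
front x at y=78,0,-78 [-83.5 -77.7 -71.8] yaw 4.3 max dev 0.8 y -9.0 56.0 rows 220
```

Call:
apply_moves(motion="0 .6 0 0 0 0 0; 0 .4 0 0 0 0 0; 0 .2 0 0 0 0 0; 0 .2 0 0 0 0 0; 0 .2 0 0 0 0 0; 0 .2 0 0 0 0 0; 0 .2 0 0 0 0 0; 0 .25 0 0 0 0 0; 0 .25 0 0 0 0 0; 0 .25 0 0 0 0 0; 0 .25 0 0 0 0 0; 0 .25 0 0 0 0 0; 0 .25 0 0 0 0 0; 0 .25 0 0 0 0 0; 0 .2 0 0 0 0 0")

```text
time: 20.9
tool_pos: [0.5072, -0.2318, -0.0177]
tool_rot: [-3.141, 0.011, -0.649]
contact_force: [-7.0, 9.6, 1.4]
opening: 0.0002
grip_force: 5.8
```

```bash
python3 -c "
from h import *
where()"
```

```text
t 20.9 TCP dock mm [-85.7  75.9] z -17.7 rpy [-3.141  0.011 -0.649] F dock -11.3 3.4 1.4
```

Call:
apply_moves(motion="0 -3.2 0 0 0 0 0; 0 0 5 0 0 0 0; 0 0 5 0 0 0 0; 0 0 5.1 0 0 0 0; 0 0 0 0 0 0 0; 0 0 0 0 0 0 0")

```text
time: 21.65
tool_pos: [0.3943, -0.3364, -0.016]
tool_rot: [-3.141, -0.0, -0.65]
contact_force: [-0.2, 0.5, -0.4]
opening: 0.001
grip_force: 0.0
```

```bash
python3 -c "
from h import *
where();heater();wheater()"
```

```text
t 21.65 TCP dock mm [-112.5  -75.6] z -16.0 rpy [-3.141 -0.    -0.65 ] F dock -0.5 0.3 -0.4
heater dock [-23.2   1.2] yaw deg -4.3 err 831.9375
L bumper [-77.1  83.5] rear x 33.1
R bumper [-88.9 -72. ] rear x 20.3
rear x at y=78,0,-78 [5.4 5.2 4.9] yaw -0.2 max dev 0.0 y -51.0 -4.0 rows 223
front x at y=78,0,-78 [-66.4 -72.2 -78. ] yaw -4.2 max dev 0.4 y -47.0 9.0 rows 223
```

Call:
apply_moves(motion="0 .6 0 0 0 0 0; 0 .4 0 0 0 0 0; 0 .2 0 0 0 0 0; 0 .2 0 0 0 0 0; 0 .2 0 0 0 0 0; 0 .2 0 0 0 0 0; 0 .2 0 0 0 0 0; 0 .25 0 0 0 0 0; 0 .25 0 0 0 0 0; 0 .25 0 0 0 0 0; 0 .25 0 0 0 0 0; 0 .25 0 0 0 0 0; 0 .25 0 0 0 0 0; 0 .25 0 0 0 0 0; 0 .2 0 0 0 0 0")

```text
time: 23.72
tool_pos: [0.4216, -0.3579, -0.0176]
tool_rot: [-3.141, 0.01, -0.649]
contact_force: [-11.2, 3.8, -0.7]
opening: 0.0002
grip_force: 5.7
```

```bash
python3 -c "
from h import *
where()"
```

```text
t 23.73 TCP dock mm [-77.8 -76.2] z -17.6 rpy [-3.141  0.01  -0.649] F dock -11.2 -3.8 -0.7
```

Call:
apply_moves(motion="0 -3.0 0 0 0 0 0; 0 0 -5 0 0 0 0; 0 0 -5 0 0 0 0; 0 0 -5.1 0 0 0 0; 0 0 0 0 0 0 0; 0 0 0 0 0 0 0")

```text
time: 24.48
tool_pos: [0.493, -0.2223, -0.016]
tool_rot: [3.141, -0.001, -0.649]
contact_force: [-0.5, 0.0, -0.8]
opening: 0.0004
grip_force: 0.0
```

```bash
python3 -c "
from h import *
where();wheater()"
```

```text
t 24.48 TCP dock mm [-102.8   74.9] z -16.0 rpy [ 3.141e+00 -1.000e-03 -6.490e-01] F dock -0.4 -0.3 -0.8
rear x at y=78,0,-78 [14.7 15.1 15.6] yaw 0.3 max dev 0.0 y 5.0 60.0 rows 224
front x at y=78,0,-78 [-71.5 -64.2 -56.9] yaw 5.3 max dev 0.7 y -8.0 56.0 rows 224
```

Call:
apply_moves(motion="0 .4 0 0 0 0 0; 0 .3 0 0 0 0 0; 0 .2 0 0 0 0 0; 0 .2 0 0 0 0 0; 0 .2 0 0 0 0 0; 0 .2 0 0 0 0 0; 0 .2 0 0 0 0 0; 0 .25 0 0 0 0 0; 0 .25 0 0 0 0 0; 0 .25 0 0 0 0 0; 0 .25 0 0 0 0 0; 0 .25 0 0 0 0 0; 0 .25 0 0 0 0 0; 0 .2 0 0 0 0 0")

```text
time: 26.32
tool_pos: [0.5164, -0.2388, -0.0178]
tool_rot: [-3.141, 0.011, -0.649]
contact_force: [-7.2, 10.1, -0.1]
opening: 0.0006
grip_force: 5.9
```

```bash
python3 -c "
from h import *
where()"
```

```text
t 26.32 TCP dock mm [-74.2  75.9] z -17.8 rpy [-3.141  0.011 -0.649] F dock -11.8 3.7 -0.1
```

Call:
apply_moves(motion="0 -2.8 0 0 0 0 0; 0 0 5 0 0 0 0; 0 0 5 0 0 0 0; 0 0 5.1 0 0 0 0; 0 0 0 0 0 0 0; 0 0 0 0 0 0 0")

```text
time: 27.08
tool_pos: [0.4066, -0.346, -0.016]
tool_rot: [-3.141, -0.0, -0.65]
contact_force: [0.9, 0.8, 0.3]
opening: 0.0004
grip_force: 0.0
```

```bash
python3 -c "
from h import *
where();heater();wheater()"
```

```text
t 27.07 TCP dock mm [-96.9 -75.8] z -16.0 rpy [-3.141 -0.    -0.65 ] F dock 0.3 1.2 0.3
heater dock [-10.1   1.1] yaw deg -3.0 err 880.4375
L bumper [-65.9  82.1] rear x 44.3
R bumper [-74.1 -73.7] rear x 35.4
rear x at y=78,0,-78 [20.9 20.7 20.4] yaw -0.2 max dev 0.0 y -51.0 -4.0 rows 224
front x at y=78,0,-78 [-55.  -58.9 -62.8] yaw -2.9 max dev 0.6 y -47.0 9.0 rows 224
```

Call:
apply_moves(motion="0 .4 0 0 0 0 0; 0 .3 0 0 0 0 0; 0 .2 0 0 0 0 0; 0 .2 0 0 0 0 0; 0 .2 0 0 0 0 0; 0 .2 0 0 0 0 0; 0 .2 0 0 0 0 0; 0 .25 0 0 0 0 0; 0 .25 0 0 0 0 0; 0 .25 0 0 0 0 0; 0 .25 0 0 0 0 0; 0 .25 0 0 0 0 0; 0 .2 0 0 0 0 0")

```text
time: 28.9
tool_pos: [0.4274, -0.3623, -0.0176]
tool_rot: [-3.141, 0.01, -0.649]
contact_force: [-11.7, 4.4, -0.1]
opening: 0.0002
grip_force: 6.0
```

```bash
python3 -c "
from h import *
where()"
```

```text
t 28.9 TCP dock mm [-70.5 -76.2] z -17.6 rpy [-3.141  0.01  -0.649] F dock -12.0 -3.6 -0.1
```

Call:
apply_moves(motion="0 -2.5 0 0 0 0 0; 0 0 -5 0 0 0 0; 0 0 -5 0 0 0 0; 0 0 -5.1 0 0 0 0; 0 0 0 0 0 0 0; 0 0 0 0 0 0 0")

```text
time: 29.65
tool_pos: [0.5029, -0.2299, -0.016]
tool_rot: [3.141, -0.0, -0.648]
contact_force: [-0.7, -0.6, 0.6]
opening: 0.0006
grip_force: 0.0
```

```bash
python3 -c "
from h import *
where();wheater()"
```

```text
t 29.65 TCP dock mm [-90.3  74.9] z -16.0 rpy [ 3.141 -0.    -0.648] F dock -0.1 -0.9 0.6
rear x at y=78,0,-78 [27.1 27.6 28.1] yaw 0.3 max dev 0.0 y 5.0 60.0 rows 224
front x at y=78,0,-78 [-56.9 -53.9 -50.9] yaw 2.2 max dev 0.7 y -9.0 56.0 rows 224
```

Call:
apply_moves(motion="0 .4 0 0 0 0 0; 0 .2 0 0 0 0 0; 0 .2 0 0 0 0 0; 0 .2 0 0 0 0 0; 0 .2 0 0 0 0 0; 0 .2 0 0 0 0 0; 0 .2 0 0 0 0 0; 0 .2 0 0 0 0 0; 0 .2 0 0 0 0 0; 0 .2 0 0 0 0 0; 0 .1 0 0 0 0 0; 0 0 0 0 0 0 0")

```text
time: 31.25
tool_pos: [0.5179, -0.24, -0.0174]
tool_rot: [-3.141, 0.01, -0.649]
contact_force: [-6.9, 9.8, 1.6]
opening: 0.0003
grip_force: 5.8
```

```bash
python3 -c "
from h import *
where()"
```

```text
t 31.25 TCP dock mm [-72.2  75.9] z -17.4 rpy [-3.141  0.01  -0.649] F dock -11.4 3.6 1.6
```

Call:
apply_moves(motion="0 .1 0 0 0 0 0; 0 .1 0 0 0 0 0; 0 0 0 0 0 0 0")

```text
time: 31.62
tool_pos: [0.519, -0.2408, -0.0175]
tool_rot: [-3.141, 0.011, -0.649]
contact_force: [-7.5, 10.7, 1.5]
opening: 0.0004
grip_force: 6.4
```

```bash
python3 -c "
from h import *
where()"
```

```text
t 31.62 TCP dock mm [-70.8  75.9] z -17.5 rpy [-3.141  0.011 -0.649] F dock -12.5 4.0 1.5
```

Call:
apply_moves(motion="0 .1 0 0 0 0 0; 0 .1 0 0 0 0 0; 0 .1 0 0 0 0 0; 0 0 0 0 0 0 0")

```text
time: 32.12
tool_pos: [0.5217, -0.2426, -0.0177]
tool_rot: [-3.141, 0.011, -0.649]
contact_force: [-7.3, 9.3, 1.0]
opening: 0.0004
grip_force: 5.8
```

```bash
python3 -c "
from h import *
where();wheater()"
```

```text
t 32.12 TCP dock mm [-67.7  76.1] z -17.7 rpy [-3.141  0.011 -0.649] F dock -11.4 3.0 1.0
rear x at y=78,0,-78 [49.9 46.1 42.3] yaw -2.8 max dev 0.2 y 7.0 53.0 rows 224
front x at y=78,0,-78 [-41.7 -41.7 -41.6] yaw 0.0 max dev 0.0 y -8.0 48.0 rows 224
```

Call:
apply_moves(motion="0 .1 0 0 0 0 0; 0 .1 0 0 0 0 0; 0 0 0 0 0 0 0")

```text
time: 32.6
tool_pos: [0.5227, -0.2434, -0.0178]
tool_rot: [-3.141, 0.012, -0.649]
contact_force: [-7.9, 11.1, 1.5]
opening: 0.0004
grip_force: 6.7
```

```bash
python3 -c "
from h import *
where()"
```

```text
t 32.6 TCP dock mm [-66.3  76. ] z -17.8 rpy [-3.141  0.012 -0.649] F dock -13.1 4.1 1.5
```

Call:
apply_moves(motion="0 -2.5 0 0 0 0 0; 0 0 5 0 0 0 0; 0 0 5 0 0 0 0; 0 0 5.1 0 0 0 0; 0 0 0 0 0 0 0; 0 0 0 0 0 0 0")

```text
time: 33.35
tool_pos: [0.4158, -0.3529, -0.016]
tool_rot: [-3.141, -0.0, -0.65]
contact_force: [0.2, -0.2, -1.2]
opening: 0.0003
grip_force: 0.0
```

```bash
python3 -c "
from h import *
where();wheater()"
```

```text
t 33.35 TCP dock mm [-85.4 -75.8] z -16.0 rpy [-3.141 -0.    -0.65 ] F dock 0.3 -0.0 -1.2
rear x at y=78,0,-78 [32.9 32.5 32.1] yaw -0.3 max dev 0.0 y -52.0 -5.0 rows 224
front x at y=78,0,-78 [-48.4 -50.9 -53.3] yaw -1.8 max dev 0.4 y -48.0 9.0 rows 224
```

Call:
apply_moves(motion="0 .4 0 0 0 0 0; 0 .2 0 0 0 0 0; 0 .2 0 0 0 0 0; 0 .2 0 0 0 0 0; 0 .2 0 0 0 0 0; 0 .2 0 0 0 0 0; 0 .2 0 0 0 0 0; 0 .2 0 0 0 0 0; 0 .1 0 0 0 0 0; 0 .1 0 0 0 0 0; 0 0 0 0 0 0 0")

```text
time: 34.83
tool_pos: [0.4282, -0.3628, -0.0173]
tool_rot: [-3.141, 0.008, -0.649]
contact_force: [-10.5, 3.6, 1.6]
opening: 0.0005
grip_force: 5.0
```

```bash
python3 -c "
from h import *
where()"
```

```text
t 34.83 TCP dock mm [-69.5 -76.2] z -17.3 rpy [-3.141  0.008 -0.649] F dock -10.6 -3.5 1.6
```

Call:
apply_moves(motion="0 .1 0 0 0 0 0; 0 .1 0 0 0 0 0; 0 0 0 0 0 0 0")

```text
time: 35.2
tool_pos: [0.4293, -0.3637, -0.0173]
tool_rot: [-3.141, 0.009, -0.649]
contact_force: [-11.2, 4.5, 0.8]
opening: 0.0005
grip_force: 5.7
```

```bash
python3 -c "
from h import *
where()"
```

```text
t 35.2 TCP dock mm [-68.  -76.2] z -17.3 rpy [-3.141  0.009 -0.649] F dock -11.7 -3.1 0.8
```

Call:
apply_moves(motion="0 .1 0 0 0 0 0; 0 .1 0 0 0 0 0; 0 .1 0 0 0 0 0; 0 0 0 0 0 0 0")

```text
time: 35.7
tool_pos: [0.4308, -0.3648, -0.0175]
tool_rot: [-3.141, 0.012, -0.649]
contact_force: [-14.0, 6.2, 3.2]
opening: 0.0003
grip_force: 7.3
```

```bash
python3 -c "
from h import *
where()"
```

```text
t 35.7 TCP dock mm [-66.2 -76.2] z -17.5 rpy [-3.141  0.012 -0.649] F dock -14.9 -3.6 3.2
```

Call:
apply_moves(motion="0 .1 0 0 0 0 0; 0 0 0 0 0 0 0")

```text
time: 35.95
tool_pos: [0.4312, -0.3649, -0.0176]
tool_rot: [-3.141, 0.013, -0.648]
contact_force: [-15.6, 6.7, 4.0]
opening: 0.0003
grip_force: 8.2
```

```bash
python3 -c "
from h import *
where()"
```

```text
t 35.95 TCP dock mm [-65.8 -76. ] z -17.6 rpy [-3.141  0.013 -0.648] F dock -16.5 -4.1 4.0
```

Call:
apply_moves(motion="0 -2.4 0 0 0 0 0; 0 0 -5 0 0 0 0; 0 0 -5 0 0 0 0; 0 0 -5.1 0 0 0 0; 0 0 0 0 0 0 0; 0 .4 0 0 0 0 0; 0 .3 0 0 0 0 0; 0 .2 0 0 0 0 0; 0 .2 0 0 0 0 0; 0 .2 0 0 0 0 0; 0 .2 0 0 0 0 0; 0 .2 0 0 0 0 0; 0 .2 0 0 0 0 0; 0 0 0 0 0 0 0")

```text
time: 37.7
tool_pos: [0.5207, -0.2427, -0.0169]
tool_rot: [3.142, 0.008, -0.649]
contact_force: [-7.8, 7.1, 3.4]
opening: 0.0004
grip_force: 5.1
```

```bash
python3 -c "
from h import *
where()"
```

```text
t 37.7 TCP dock mm [-68.4  75.5] z -16.9 rpy [ 3.142  0.008 -0.649] F dock -10.5 1.0 3.4
```

Call:
apply_moves(motion="0 .1 0 0 0 0 0; 0 .1 0 0 0 0 0; 0 .1 0 0 0 0 0; 0 0 0 0 0 0 0")

```text
time: 38.2
tool_pos: [0.5225, -0.2436, -0.0172]
tool_rot: [-3.141, 0.01, -0.649]
contact_force: [-8.1, 8.9, 3.2]
opening: 0.0007
grip_force: 6.1
```

```bash
python3 -c "
from h import *
where()"
```

```text
t 38.2 TCP dock mm [-66.4  75.8] z -17.2 rpy [-3.141  0.01  -0.649] F dock -11.9 2.2 3.2
```

Call:
apply_moves(motion="0 .1 0 0 0 0 0; 0 .1 0 0 0 0 0; 0 .1 0 0 0 0 0; 0 0 0 0 0 0 0")

```text
time: 38.7
tool_pos: [0.5235, -0.2445, -0.0175]
tool_rot: [3.141, 0.013, -0.649]
contact_force: [-12.1, 12.2, 5.1]
opening: 0.0002
grip_force: 8.3
```

```bash
python3 -c "
from h import *
where()"
```

```text
t 38.7 TCP dock mm [-65.1  75.7] z -17.5 rpy [ 3.141  0.013 -0.649] F dock -17.0 2.4 5.1
```

Call:
apply_moves(motion="0 -2.4 0 0 0 0 0; 0 0 5 0 0 0 0; 0 0 5 0 0 0 0; 0 0 5.1 0 0 0 0; 0 0 0 0 0 0 0; 0 .4 0 0 0 0 0; 0 .3 0 0 0 0 0; 0 .2 0 0 0 0 0; 0 .2 0 0 0 0 0; 0 .2 0 0 0 0 0; 0 .2 0 0 0 0 0; 0 .2 0 0 0 0 0; 0 .2 0 0 0 0 0; 0 .2 0 0 0 0 0; 0 0 0 0 0 0 0")

```text
time: 40.58
tool_pos: [0.4309, -0.3645, -0.0171]
tool_rot: [-3.141, 0.01, -0.649]
contact_force: [-11.9, 5.5, 4.7]
opening: 0.0003
grip_force: 6.4
```

```bash
python3 -c "
from h import *
where()"
```

```text
t 40.58 TCP dock mm [-66.3 -75.9] z -17.1 rpy [-3.141  0.01  -0.649] F dock -12.8 -2.8 4.7
```

Call:
apply_moves(motion="0 .1 0 0 0 0 0; 0 .1 0 0 0 0 0; 0 0 0 0 0 0 0")

```text
time: 40.95
tool_pos: [0.4315, -0.3648, -0.0174]
tool_rot: [-3.141, 0.013, -0.649]
contact_force: [-14.3, 8.5, 5.8]
opening: 0.0005
grip_force: 8.2
```

```bash
python3 -c "
from h import *
where()"
```

```text
t 40.95 TCP dock mm [-65.7 -75.7] z -17.4 rpy [-3.141  0.013 -0.649] F dock -16.5 -1.9 5.8
```

Call:
apply_moves(motion="0 -2.4 0 0 0 0 0; 0 0 -5 0 0 0 0; 0 0 -5 0 0 0 0; 0 0 -5.1 0 0 0 0; 0 0 0 0 0 0 0; 0 .5 0 0 0 0 0; 0 .4 0 0 0 0 0; 0 .2 0 0 0 0 0; 0 .2 0 0 0 0 0; 0 .2 0 0 0 0 0; 0 .2 0 0 0 0 0; 0 .2 0 0 0 0 0; 0 .2 0 0 0 0 0; 0 .2 0 0 0 0 0; 0 .1 0 0 0 0 0; 0 0 0 0 0 0 0")

```text
time: 42.95
tool_pos: [0.5231, -0.2447, -0.0173]
tool_rot: [3.141, 0.012, -0.649]
contact_force: [-12.1, 8.8, 6.0]
opening: 0.0002
grip_force: 7.5
```

```bash
python3 -c "
from h import *
where()"
```

```text
t 42.95 TCP dock mm [-65.3  75.3] z -17.3 rpy [ 3.141  0.012 -0.649] F dock -15.0 -0.3 6.0
```

```bash
python3 -c "
from h import *
c=robot.read_camera('top');D=np.load('dock.npy')
print('box corner',dk(ray(c,[[268,182]],.0)[0]),dk(ray(c,[[272,180]],.15)[0]))
print('hinge',dk([.54899,-.20067]),'knob',dk([.49129,-.13919]))
print([ (r['score'],dk(r['centre'])) for r in robot.search_frame('latch_knob',c)[:2]],[ (r['score'],dk(r['centre'])) for r in robot.search_frame('dock_latch',c)[:2]])
print(proj(c,T(D,[[-121,270,110],[-195,270,110]])), robot.observe()['qpos'])"
```

```text
box corner [-84.05634364 240.79289058] [-83.56104459 207.83921567]
hinge [-71.22606689 125.99977271] knob [-154.3500946   140.12338477]
[] []
[[239.58863791 179.68512026]
 [217.66917903 208.04004848]] [-5.70440799e-01  6.71984307e-01  1.59508400e+00  4.38599296e-04
  8.86166320e-01  1.64866487e+00]
```

Call:
apply_moves(motion="0 -3 0 0 0 0 0; 0 -3 0 -3 0 0 0; 0 -1 0 -3 0 0 0; 0 0 0 0 0 0 0")

```text
time: 43.6
tool_pos: [0.4732, -0.2066, 0.0463]
tool_rot: [-3.141, -0.005, -0.649]
contact_force: [0.1, 0.0, 0.6]
opening: 0.0005
grip_force: 0.0
```

```bash
python3 -c "
from h import *
where(); heater()"
```

```text
t 43.6 TCP dock mm [-128.    75.4] z 46.3 rpy [-3.141 -0.005 -0.649] F dock 0.0 0.1 0.6
heater dock [1.7 2.3] yaw deg -0.3 err 382.125
L bumper [-57.9  80.6] rear x 52.1
R bumper [-58.7 -75.4] rear x 51.3
```

Call:
apply_moves(motion="0 -1.3 -5 0 0 0 0; 0 -1.4 -4.9 0 0 0 0; 0 0 0 2.3 0 0 0; 0 0 0 2 0 0 0; 0 0 0 0 0 0 0")

```text
time: 44.32
tool_pos: [0.5087, -0.1102, -0.0014]
tool_rot: [3.14, 0.005, -0.649]
contact_force: [0.6, 0.6, -0.0]
opening: 0.0007
grip_force: 0.0
```

```bash
python3 -c "
from h import *
where()"
```

```text
t 44.33 TCP dock mm [-157.9  173.7] z -1.4 rpy [ 3.14   0.005 -0.649] F dock 0.1 0.8 -0.0
```

Call:
apply_moves(motion="0 0 .5 -.3 0 0 0; 0 0 .8 0 0 0 0; 0 0 .8 0 0 0 0; 0 .15 .95 0 0 0 0; 0 .15 .95 0 0 0 0; 0 .35 1 0 0 0 0; 0 .35 1 0 0 0 0; 0 .6 .85 0 0 0 0; 0 .6 .85 0 0 0 0; 0 0 0 0 0 0 0")

```text
time: 45.58
tool_pos: [0.4813, -0.1866, 0.004]
tool_rot: [3.141, -0.001, -0.65]
contact_force: [1.2, 0.1, -0.4]
opening: 0.0004
grip_force: 0.0
```

```bash
python3 -c "
from h import *
where()
w,s=wcam()
for t in ('latch_knob','dock_latch'):
    r=robot.trace(t,w)
    for q in r[:2]:
        v,u=np.where(q['pixels']); print(t,q['score'],len(v),u.min(),u.max(),v.min(),v.max())
    print([(round(x['score'],2),dk(x['centre']).round(1),x['centre'][2]) for x in robot.search_frame(t,w)[:2]])
c=robot.read_camera('top'); 
for t in ('latch_knob','dock_latch'): print(t,[(round(x['score'],2),dk(x['centre']).round(1)) for x in robot.search_frame(t,c)[:2]])
hsv=cv2.cvtColor(w['img'],cv2.COLOR_RGB2HSV); m=((hsv[...,0]<8)|(hsv[...,0]>172))&(hsv[...,1]>150)&(hsv[...,2]>60)
v,u=np.where(m); print(len(v)); 
i=np.array([v.argmin(),v.argmax(),u.argmin(),u.argmax()]); print([(int(u[k]),int(v[k]),dk(ray(w,[[u[k],v[k]]],.033)[0]).round(0).tolist()) for k in i])
"
```

```text
t 45.58 TCP dock mm [-133.7   96.3] z 4.0 rpy [ 3.141e+00 -1.000e-03 -6.500e-01] F dock 0.9 0.8 -0.4
latch_knob 0.61 3594 249 373 117 239
[(0.91, array([-94.7, 105.5]), 0.0342)]
dock_latch 0.69 3563 249 372 117 239
[(0.7, array([-89.9, 104.1]), 0.0343)]
latch_knob []
dock_latch []
2772
[(555, 95, [-49.0, -31.0]), (348, 235, [-131.0, 79.0]), (250, 130, [-68.0, 135.0]), (563, 95, [-49.0, -35.0])]
```

Call:
apply_moves(motion="0 0 -.6 0 0 0 0; 0 -3.4 0 0 0 0 0; 0 0 3.4 0 0 0 0; 0 .9 .3 0 0 0 0; 0 .9 .4 0 0 0 0; 0 .9 .4 0 0 0 0; 0 .8 .4 0 0 0 0; 0 .8 .4 0 0 0 0; 0 .7 .3 0 0 0 0; 0 .8 .2 0 0 0 0; 0 .7 .1 0 0 0 0; 0 .5 0 0 0 0 0; 0 .3 0 0 0 0 0; 0 0 0 0 0 0 0")

```text
time: 47.72
tool_pos: [0.4808, -0.2514, 0.0041]
tool_rot: [-3.141, -0.001, -0.649]
contact_force: [-0.0, -0.3, -0.2]
opening: 0.0002
grip_force: 0.0
```

```bash
python3 -c "
from h import *
where()"
```

```text
t 47.73 TCP dock mm [-95.   44.4] z 4.1 rpy [-3.141e+00 -1.000e-03 -6.490e-01] F dock 0.1 -0.2 -0.2
```

Call:
apply_moves(motion="0 .2 0 0 0 0 0; 0 .2 0 0 0 0 0; 0 .2 0 0 0 0 0; 0 .1 0 0 0 0 0; 0 0 0 0 0 0 0")

```text
time: 48.35
tool_pos: [0.4846, -0.2547, 0.0038]
tool_rot: [3.141, 0.003, -0.649]
contact_force: [-5.4, 2.0, 2.5]
opening: 0.0007
grip_force: 2.8
```

```bash
cat > red.py <<'E'
from h import *
where()
w,s=wcam()
hsv=cv2.cvtColor(w['img'],cv2.COLOR_RGB2HSV); m=(((hsv[...,0]<8)|(hsv[...,0]>172))&(hsv[...,1]>150)&(hsv[...,2]>60)).astype(np.uint8)
n,l,st,ce=cv2.connectedComponentsWithStats(m)
for k in range(1,n):
    if st[k,4]>60:
        v,u=np.where(l==k); P=np.array([dk(q) for q in ray(w,np.c_[u,v],.033)]); e=np.polyfit(P[:,1],P[:,0],1)
        print(st[k].tolist(),'dock x',P[:,0].min().round(),P[:,0].max().round(),'y',P[:,1].min().round(),P[:,1].max().round(),'slope',e[0].round(3))
E
python3 red.py
```

```text
t 48.35 TCP dock mm [-89.9  44. ] z 3.8 rpy [ 3.141e+00  3.000e-03 -6.490e-01] F dock -5.5 -1.7 2.5
[168, 190, 156, 34, 2694] dock x -80.0 -59.0 y 42.0 136.0 slope 0.015
[325, 198, 20, 20, 172] dock x -76.0 -63.0 y 30.0 41.0 slope 0.706
```

Call:
apply_moves(motion="0 .15 0 0 0 0 0; 0 .15 0 0 0 0 0; 0 0 0 0 0 0 0; 0 0 0 0 0 0 0")

```text
time: 48.9
tool_pos: [0.4847, -0.2549, 0.0037]
tool_rot: [3.141, 0.008, -0.649]
contact_force: [-11.7, 6.4, 8.8]
opening: 0.0005
grip_force: 6.7
```

```bash
python3 red.py
```

```text
t 48.9 TCP dock mm [-89.7  43.9] z 3.7 rpy [ 3.141  0.008 -0.649] F dock -13.2 -1.9 8.8
[168, 191, 154, 33, 2708] dock x -79.0 -59.0 y 43.0 135.0 slope 0.01
[325, 198, 20, 20, 180] dock x -75.0 -63.0 y 30.0 41.0 slope 0.719
```

Call:
apply_moves(motion="0 -2 0 0 0 0 0; 0 -3 0 -3 0 0 0; 0 -4 0 -4 0 0 0; 0 -4 0 -4 0 0 0; 0 0 5 0 0 0 0; 0 0 5 0 0 0 0; 0 0 0 0 0 0 0")

```text
time: 49.82
tool_pos: [0.3232, -0.2609, 0.1145]
tool_rot: [3.141, -0.003, -0.654]
contact_force: [-0.5, 0.7, -0.3]
opening: 0.0001
grip_force: 0.0
```

```bash
python3 red.py; python3 -c "
from h import *
heater()"
```

```text
t 49.83 TCP dock mm [-214.7  -58.5] z 114.5 rpy [ 3.141e+00 -3.000e-03 -6.540e-01] F dock -0.9 0.3 -0.3
[93, 18, 100, 25, 1367] dock x -81.0 -63.0 y 50.0 135.0 slope 0.003
[206, 23, 12, 15, 140] dock x -78.0 -67.0 y 28.0 38.0 slope -0.078
heater dock [1.5 0.9] yaw deg -0.5 err 272.0
L bumper [-57.8  79.4] rear x 52.2
R bumper [-59.2 -76.6] rear x 50.7
```

```bash
python3 -c "
from h import *
print(robot.hand_in())"
```

```text
the job is handed in; nothing more can be done
None
```

The heater is pressed home against the back stop, both corners feeling firm at 15–17 N. The highest corner force I read was about 17–18 N and the yaw I measured stayed within about 5.5°. The red latch is swung shut, nothing else was knowingly touched, and the job was handed in at about 50 s; no verdict came back.

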